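Clamp a specimen mount in the hand-cranked loading stand

ROBOT

A 7-joint arm with a two-finger parallel gripper is mounted at the origin on a cart in front of the work surface, level with it; the furniture and walls round the work are solid. World frame = base frame: x ahead of the robot, y to its left, z up, the work surface at z = 0. Lengths are in m, angles in rad, forces in N, time in s.
With the tool pointing down it reaches from about 0.425 to 0.875 m from the base axis. Payload 9.9 kg.
Tool frame: the origin (TCP) lies midway between the tips of the shut fingers; the grasp point (between the pads) lies 19 mm behind it; z points along the fingers, y is the line along which they close (so a half turn about z gives the same grasp; the last joint's range is limited). The gripper opens to 85 mm and grips with 20 to 120 N. Pads are 22 mm wide; open, the fingers measure 114 mm over their backs; the gripper's body (76 mm by 85 mm) begins 54 mm behind the grasp point. The pads swing forward as they close: fully open they stand 13 mm farther back than shut.
Start: joints at [1.127, 0.576, 0.025, 1.437, -0.015, 1.129, -0.057], TCP at [0.238, -0.632, 0.231] pointing down, gripper open.
Joint ranges: [-2.76, 2.76], [-0.34, 2.15], [-1.52, 1.57], [0.19, 2.46], [-1.09, 4.23], [0.17, 1.99], [-2.82, 2.82]. Speed limits (rad/s): [2.22, 2.22, 3.01, 3.01, 3.14, 3.14, 3.14].

INTERFACE

Orientations are given as a unit quaternion [w, x, y, z].
In Python, from workcell import arm gives the robot as it stands.
- The arm moves only by the tool servo_tool, never from a script. Its argument "deltas" is a list that holds one entry, the list of rows, each a list of 5 numbers: the opening, from 0 (shut) to 1 (fully open), then the shift along the tool's x, y, z in cm, then the turn about the tool's z in degrees. A call has 1 to 5 rows; each row shifts and turns the commanded pose from where the row before left it, along the tool's axes as they then stand; what a row does not reach is not made up. A row lasts 1/12 s, in which the tool goes at most 41.7 mm and 7.16 degrees, less where a joint would pass 70% of its speed; a pose out of reach is approached as far as the arm can. A call with a gripper value outside its range is refused whole. The fingers move at their own pace and stop on an object; the grip force is fixed at half the most. Time passes only in rows, so rows that do not move let the fingers close. It gives the time, the measured TCP pose, the force, the opening and the grip force at its end, in the units of the state.
- arm.read_state(): the state, without advancing time (a new reading comes with each control period).
- arm.capture(name): name is "scene" or "top" or "wrist"; returns a dict with "frame" (420x560x3 uint8, blue, green, red), "fx", "fy", "cx", "cy" (pixels), "xyz" and "attitude" of the camera in the world; the wrist camera has in their place "hand_eye" (4x4, takes a point from camera to tool coordinates, whose origin is the TCP and whose axes are the flange's). Camera axes: x right, y down, z forward; pixel columns grow to the right and rows downward; lengths in m; the calibration is good to about 2 mm. A picture is of the moment at which its call begins: read the wrist's pose just before it. There is no depth.
- arm.close_job(): hands the job in; it is judged then, once.
The state is a dict: "time": time; "joints": joint angles; "qd": joint speeds; "joint_efforts": joint torques, N m; "tcp_pos": TCP position; "eef_rot": TCP orientation; "force": force on the tool from outside, world axes, zero at the start; "ft_torque": the same for the moment, N m; "opening": finger opening in m; "finger_force": force on a finger pad.
Only numpy, scipy, OpenCV 4.12 (cv2) and the standard library are available. Lean on these libraries where they do the work, as an engineer would, in place of code of your own. Each camera call takes 0.05 s, during which the arm holds its last target. There are 200 camera calls.

TASK

Stand the tall, narrow specimen mount in the round pocket of the loading stand's sliding tray, slide the tray fully home under the foot, and only then crank clockwise until you feel the foot meet the mount and it bears down on it with about 100 N (70 to 140 N is good, more than 180 N spoils the specimen). Leave it clamped like that, and do not disturb the other two mounts.

Things in the scene. Friction and masses are not known exactly. Their poses are not given: they have to be found in the camera images.
- tall_mount: The specimen to clamp: black resin cylinder, 25 mm diameter, 20 mm high (the only tall one of three mounts), about 60 g, loose on the bench right of the stand. Origin: centre of its underside; z up along its axis.
- flat_mount_a: A bystander: flat resin mount, 30 mm diameter, 12 mm high, loose, origin at the centre of its underside. Leave alone.
- flat_mount_b: A bystander: flat resin mount, 30 mm diameter, 12 mm high, loose, origin at the centre of its underside. Leave alone.
- stand: Fixed grey stand; base 18 mm thick, x -145..45 mm, y -120..75 mm about the origin, which is under the column axis at bench height. Own -x is its front, z up. On the column (two posts and a screw) sits a gear box, top at z 197 mm, crank on top. The foot axis is 95 mm in front of the column axis (own x -95 mm, y 0). The tray slides along own +y to go home.
- head: Pressing head that the screw drives down the posts. Origin: foot axis, underside of its arm (40 mm wide, 36 mm high; z 105 mm when fully up). The foot's sole, 28 mm across, hangs 24 to 34 mm below this origin on a stem screwed in by an unknown amount, different each time, so contact must be felt. Foot springs yield 1 mm per 30 N.
- crank_axis (a point): Fixed point on the crank's vertical axis, z 235 mm. Turning the crank clockwise seen from above lowers the head 16 mm a turn (2.55 mm a radian); it stays where it is left, also under load. After the foot has met a mount, each further radian adds about 72 N on the foot.
- knob_mid (a point): Middle of the upright black crank knob, 22 mm diameter, 38 mm high, free to spin on its pin, 50 mm from the crank axis; moves with the crank. Running free it takes about 9 N at the knob along its circle. Every 10 N on the foot adds about 0.5 N: 100 N shows as 5 N more than running free. Held still, part of the free drag fades; the load share stays.
- tray (a joint): Slide of the tray, m: 0 fully out (to the stand's right, own -y), 0.095 fully home with the pocket under the foot, against a stop; slides with about 2 N.
- pocket (a point): Centre of the floor of the round pocket in the tray: 28 mm diameter, 5 mm deep with a small chamfer, floor z about 35 mm, rim z 40 mm; the tray is a plate 60 mm wide, 14 mm thick. A seated mount's origin lies here. It moves with the tray.
- tray_knob (a point): Tray's upright black knob, 16 mm diameter, top 38 mm above the tray (z 40 to 78 mm), 95 mm from the pocket towards the tray's outer end; this point is 28 mm above the tray top. It is fixed to the tray.

How it is judged:
On the way, in this order (a step that is already met when the one before it is completed fails the run):
1. the tall mount stands upright in the pocket of the tray (horizontal distance between tall_mount and pocket below 0.004 m and z of tall_mount in the frame of pocket below 0.002 m and angle between tall_mount's own z axis and vertical below 0.06 rad), for 0.2 s.
2. the tray is fully home with the mount in it (value of joint tray above 0.093 m and horizontal distance between tall_mount and pocket below 0.004 m and z of tall_mount in the frame of pocket below 0.002 m), for 0.2 s.
3. the foot bears on the mount with at least 70 N (contact force between head and tall_mount above 70 N), for 0.2 s.
At the end, for the whole second after the job is handed in: The tall mount stands upright in the pocket (centre within 4 mm, bottom within 2 mm of the floor), the tray is home (over 93 of 95 mm), the foot bears on the mount with 70 to 140 N, and all is at rest (all of step 2 and contact force between head and tall_mount between 70 and 140 N and angle between tall_mount's own z axis and vertical below 0.06 rad and linear speed of head below 0.002 m/s); the robot touches nothing.
It fails at once if the foot bears on the mount with more than 180 N (contact force between head and tall_mount above 180 N).
It fails at once if the foot touches the mount before the tray is home (contact force between head and tall_mount above 4 N and value of joint tray below 0.09 m).
It fails at once if another mount is moved by more than 30 mm (distance of any of flat_mount_a, flat_mount_b from where it was at the start of the episode above 0.03 m).
It also fails if it takes over 70 s, if anything falls off the work surface, if the arm or the gripper's body presses on something with over 40 N, if the wrist force passes 120 N, or if a joint passes its speed limit or range.

## Working session

There is one attempt and no reset: what is moved stays moved. The work goes in short steps, Python scripts to look and compute and a tool call to move; the robot and the scene stay as the last step left them, time stands still between calls to the robot, and variables do not carry over. Pictures are saved under pics/ and viewed, at most 10 in all, crops included, and the job is handed in when it is done.

Besides the shell and the picture viewer there is one more tool, called by a JSON object that holds its "op" and its "data", one argument or row to a line. servo_tool: Moves the arm, as the interface text tells. Its arguments: {"type":"object","properties":{"deltas":{"type":"array","items":{"type":"array","items":{"type":"array","items":{"type":"number"}}}}},"required":["deltas"]}

```bash
mkdir -p pics; ls; python3 - <<'E'
from workcell import arm
import cv2,json
s=arm.read_state();print({k:(v if not hasattr(v,'tolist') else v.tolist()) for k,v in s.items()})
for n in ("scene","top"):
    c=arm.capture(n);cv2.imwrite(f"pics/{n}0.png",c["frame"]);print(n,{k:v for k,v in c.items() if k!="frame"})
E
```

```text
pics
{'time': 0.0, 'joints': [1.1271782767279481, 0.5765198882164049, 0.024819287773506712, 1.4379377163253446, -0.015011620805669873, 1.1289849581800369, -0.05648774066522811], 'qd': [7.174887230035031e-05, 0.00040923523789189247, -0.0007108357872438922, -0.001284188371520696, 0.0019277082755749992, -0.00043828789413929254, -0.00017418483501937984], 'joint_efforts': [0.0012433533993316814, -76.57395601272583, 2.2502289712429047, -28.596555590629578, 0.015098648727871478, 0.012878098350483924, -1.7076492326850712e-05], 'tcp_pos': [0.23752838853497965, -0.6313311149971712, 0.23043982238958025], 'eef_rot': [-0.0008133140242260306, 0.9838541066849618, 0.17897039670979797, -0.00017994713454769315], 'force': [0.1622004242992809, 0.5572940657762372, 0.962244853583056], 'ft_torque': [0.03809347840489894, -0.038325179600111864, -0.04208639655401183], 'finger_force': 0.0, 'opening': 0.08535331643556443}
scene {'fx': 535.4677594585728, 'fy': 535.4677594585728, 'cx': 287.8428664984348, 'cy': 214.4541209734212, 'xyz': array([-0.11933939,  0.50022848,  1.19756332]), 'attitude': array([ 0.13783488, -0.37597268,  0.86044975, -0.31507509])}
top {'fx': 444.9146108140976, 'fy': 444.9146108140976, 'cx': 272.66364019414823, 'cy': 204.28372099804096, 'xyz': array([ 0.40736511, -0.11834777,  1.10475749]), 'attitude': array([ 0.05510774, -0.70121473,  0.70849333, -0.05743041])}
```

```bash
python3 - <<'E'
import cv2
for n in("scene","top"):
    f=cv2.imread(f"pics/{n}0.png");cv2.imwrite(f"pics/{n}1.png",cv2.resize(f,(800,600),interpolation=cv2.INTER_CUBIC))
E
```

```text
(no output)
```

View pics/top1.png

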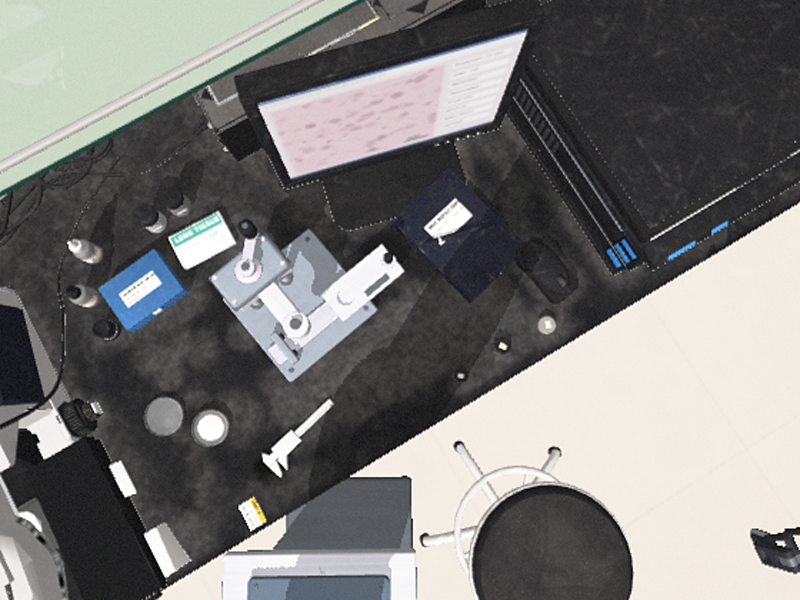

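View pics/scene1.png

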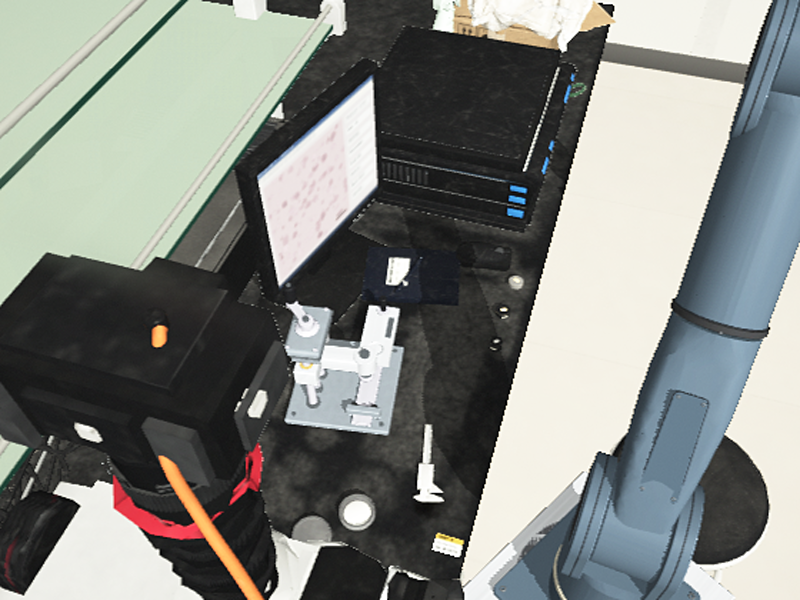

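The top view (800×600) shows the stand at about (310,310). The crank knob is at (248,228), the tray pocket at about (348,296) and the tray knob at (390,257). The three small round objects at (546,325), (503,345) and (461,376) are the mounts. Next I enlarge both areas.

```bash
cat > h.py <<'E'
import numpy as np,cv2
from scipy.spatial.transform import Rotation as R
K={'top':(444.9146,272.6636,204.2837,[0.40736511,-0.11834777,1.10475749],[0.05510774,-0.70121473,0.70849333,-0.05743041]),
'scene':(535.46776,287.84287,214.45412,[-0.11933939,0.50022848,1.19756332],[0.13783488,-0.37597268,0.86044975,-0.31507509])}
def rot(q): return R.from_quat([q[1],q[2],q[3],q[0]])
def px(n,u,v,z):
    f,cx,cy,p,q=K[n];d=rot(q).apply([(u-cx)/f,(v-cy)/f,1]);p=np.array(p);return p+d*(z-p[2])/d[2]
def proj(n,X):
    f,cx,cy,p,q=K[n];c=rot(q).inv().apply(np.array(X)-p);return c[:2]/c[2]*f+[cx,cy]
E
python3 - <<'E'
import cv2
from h import *
f=cv2.imread("pics/top0.png")
cv2.imwrite("pics/c1.png",cv2.resize(f[140:280,140:300],(800,700),interpolation=cv2.INTER_CUBIC)[:600])  # x5
cv2.imwrite("pics/c2.png",cv2.resize(f[210:280,310:400],None,fx=8,fy=8,interpolation=cv2.INTER_CUBIC))
for u,v,z in((546,325,.012),(503,345,.02),(461,376,.012),(390,257,.078),(248,228,.254),(248,268,.235)):print(u,v,px('top',u*.7,v*.7,z))
E
```

```text
546 325 [ 0.52215429 -0.39263821  0.012     ]
503 345 [ 0.48780412 -0.3155132   0.02      ]
461 376 [ 0.43631723 -0.24325421  0.012     ]
390 257 [ 0.63055569 -0.12401067  0.078     ]
248 228 [0.63505853 0.07207485 0.254     ]
248 268 [0.58274114 0.07490532 0.235     ]
```

View pics/c1.png

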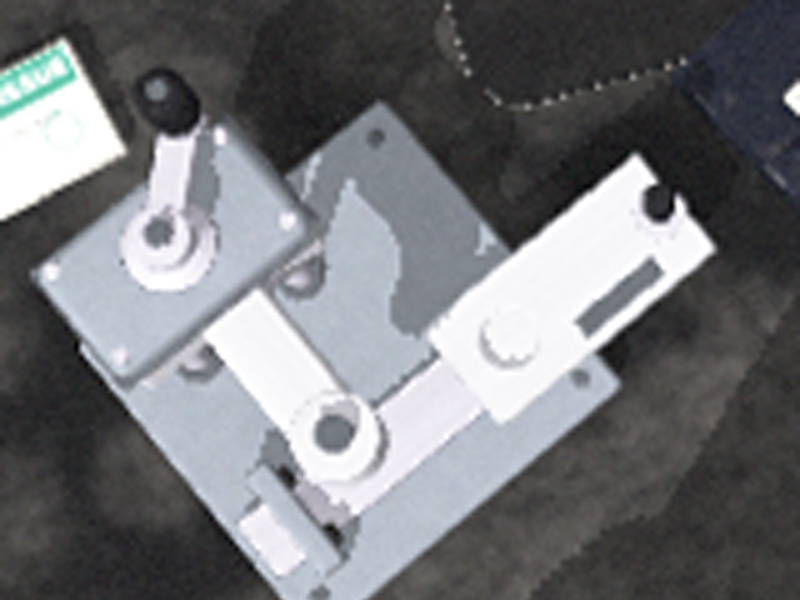

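View pics/c2.png

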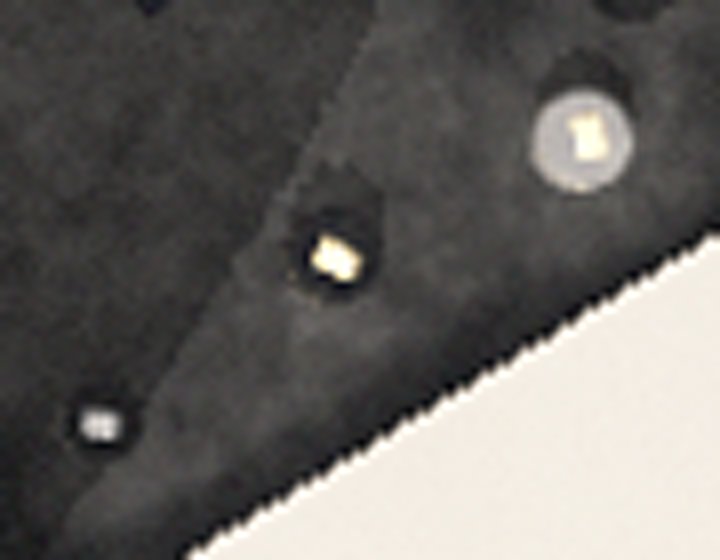

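The left mount at c2 (101,424) measures about 25 mm across, against about 30 mm for the ones at (336,255) and (582,140), so it should be the tall one. In c1 I read: crank hub (160,235), crank knob (168,98), pocket (510,335), tray knob (660,203), base corners (380,100) and (622,383). I'll fit the stand pose to these points.

```bash
cat >> h.py <<'E'
def c1(u,v): return ((u+.5)/5-.5+140,(v+.5)/5-.5+140)
def c2(u,v): return ((u+.5)/8-.5+310,(v+.5)/8-.5+210)
E
python3 - <<'E'
from h import *
from scipy.optimize import least_squares
obs=[((0,0,.235),c1(158,234)),((-.095,-.095,.040),c1(511,335)),((-.095,-.19,.078),c1(660,202)),((.045,-.12,.018),c1(380,100)),((-.145,-.12,.018),c1(622,383))]
def W(p,X): c,s=np.cos(p[2]),np.sin(p[2]);return [p[0]+c*X[0]-s*X[1],p[1]+s*X[0]+c*X[1],X[2]]
r=lambda p:np.concatenate([proj('top',W(p,X))-o for X,o in obs])
b=min((least_squares(r,[.58,.07,a]) for a in np.arange(0,6,1)),key=lambda s:s.cost)
print(b.x,np.degrees(b.x[2]),b.fun.reshape(-1,2).round(2))
for X in((0,0,.235),(-.095,-.095,.035),(-.095,-.19,.068),(-.095,0,.105)):print(X,np.round(W(b.x,X),4))
k=px('top',*c1(168,99),.254);print('knob',k,np.degrees(np.arctan2(*(k[:2]-b.x[:2])[::-1])),np.hypot(*(k[:2]-b.x[:2])))
print('knob .245',px('top',*c1(168,99),.245),'tk direct',px('top',*c1(660,202),.078),'pocket',px('top',*c1(511,335),.04))
for n,uv,z in(('L',(101,424),.020),('M',(336,255),.012),('R',(582,140),.012)):
    P=px('top',*c2(*uv),z);print(n,P,proj('scene',P)*800/560)
E
```

```text
[0.58559307 0.08342497 6.97325321] 399.5379781553351 [[-1.85 -0.16]
 [ 0.97  0.28]
 [ 1.2  -1.23]
 [-0.06  0.19]
 [ 0.1   0.92]]
(0, 0, 0.235) [0.5856 0.0834 0.235 ]
(-0.095, -0.095, 0.035) [ 0.5728 -0.0503  0.035 ]
(-0.095, -0.19, 0.068) [ 0.6333 -0.1236  0.068 ]
(-0.095, 0, 0.105) [0.5123 0.0229 0.105 ]
knob [0.6354715  0.07287142 0.254     ] -11.946753838827856 0.05098270153640086
knob .245 [0.6378846  0.07489429 0.245     ] tk direct [ 0.63034773 -0.12070699  0.078     ] pocket [ 0.57351049 -0.04797165  0.04      ]
L [ 0.43764732 -0.24114307  0.02      ] [496.5498009  339.23650902]
M [ 0.48856434 -0.31565276  0.012     ] [502.99737966 307.3248213 ]
R [ 0.52323582 -0.39296993  0.012     ] [515.96395177 278.86078732]
```

{"op": "servo_tool", "data": {
  "deltas": [
    [[1,0,0,0,-6.3],[1,0,0,0,-6.3],[1,0,0,0,-6.3],[1,2.8,-1.2,-0.4,0],[1,2.8,-1.2,-0.4,0]]
  ]
}}

```text
time: 0.52
tcp_pos: [0.2641, -0.5778, 0.2381]
eef_rot: [-0.001, 0.942, 0.337, -0.0]
force: [1.9, 0.3, 0.3]
opening: 0.0852
finger_force: 0.0
```

{"op": "servo_tool", "data": {
  "deltas": [
    [[1,2.8,-1.2,-0.4,0],[1,2.8,-1.2,-0.4,0],[1,2.8,-1.2,-0.4,0],[1,2.8,-1.2,-0.4,0],[1,2.8,-1.2,-0.4,0]]
  ]
}}

```text
time: 0.93
tcp_pos: [0.3357, -0.4407, 0.2592]
eef_rot: [-0.0, 0.941, 0.338, -0.0]
force: [0.7, -0.3, 0.4]
opening: 0.0853
finger_force: 0.0
```

{"op": "servo_tool", "data": {
  "deltas": [
    [[1,2.8,-1.2,-0.4,0],[1,2.8,-1.2,-0.4,0],[1,2.8,-1.2,-0.4,0],[1,2.8,-1.2,-0.4,0],[1,2.8,-1.2,-0.4,0]]
  ]
}}

```text
time: 1.35
tcp_pos: [0.4055, -0.3054, 0.2793]
eef_rot: [-0.0, 0.941, 0.338, -0.0]
force: [0.4, -0.4, -1.2]
opening: 0.0854
finger_force: 0.0
```

{"op": "servo_tool", "data": {
  "deltas": [
    [[1,2.2,-1.0,2.5,0],[1,2.2,-1.0,2.5,0],[1,2.2,-1.0,2.5,0],[1,0,0,0,0],[1,0,0,0,0]]
  ]
}}

```text
time: 1.77
tcp_pos: [0.4368, -0.2402, 0.2031]
eef_rot: [-0.001, 0.941, 0.339, -0.001]
force: [0.4, -0.8, 0.5]
opening: 0.0856
finger_force: 0.0
```

```bash
cat >> h.py <<'E'
def wrist(name):
    from workcell import arm
    import pickle
    s=arm.read_state();c=arm.capture("wrist")
    cv2.imwrite(f"pics/{name}.png",c["frame"]);d=dict(p=np.array(s["tcp_pos"]),q=s["eef_rot"],H=np.array(c["hand_eye"]),f=c["fx"],cx=c["cx"],cy=c["cy"])
    pickle.dump(d,open(f"{name}.pkl","wb"));return d
def wpx(name,u,v,z):
    import pickle
    d=pickle.load(open(f"{name}.pkl","rb"));r=rot(d['q'])
    o=d['p']+r.apply(d['H'][:3,3]);v=r.apply(d['H'][:3,:3]@[(u-d['cx'])/d['f'],(v-d['cy'])/d['f'],1]);return o+v*(z-o[2])/v[2]
def tool(d,yaw):  # world shift -> tool x,y (cm)
    c,s=np.cos(yaw),np.sin(yaw);return np.round(100*np.array([c*d[0]+s*d[1],s*d[0]-c*d[1]]),2)
E
python3 -c "
from h import *
print(wrist('w1'))"
```

```text
{'p': array([ 0.4367792 , -0.24015982,  0.20306246]), 'q': array([-0.00125744,  0.94060673,  0.3394943 , -0.00101259]), 'H': array([[-4.74401325e-04, -9.44803119e-01, -3.27638279e-01,
         8.49375158e-02],
       [ 9.99999803e-01, -3.13384926e-04, -5.44240973e-04,
        -2.21135936e-04],
       [ 4.11523671e-04, -3.27638472e-01,  9.44803081e-01,
        -1.43091893e-01],
       [ 0.00000000e+00,  0.00000000e+00,  0.00000000e+00,
         1.00000000e+00]]), 'f': 329.2225823519401, 'cx': 282.1800418658557, 'cy': 212.96830175658712}
```

View pics/w1.png

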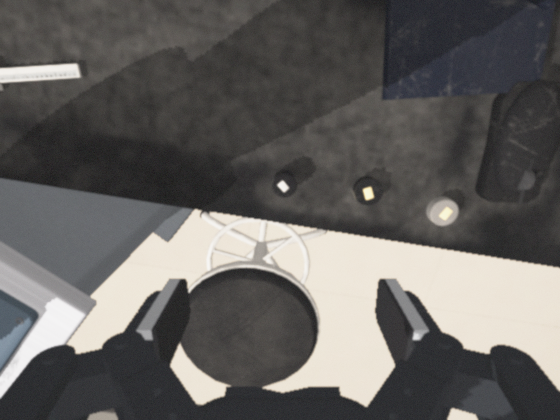

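The wrist view shows three mounts at (284,184), (367,191) and (442,212). The left one is the smallest across and shows some side wall. I'll locate it.

```bash
python3 -c "
from h import *
f=cv2.imread('pics/w1.png')
cv2.imwrite('pics/w1c.png',cv2.resize(f[160:240,260:340+130],None,fx=3.8,fy=3.8,interpolation=cv2.INTER_CUBIC))
for uv,z in(((284,183),.02),((367,190),.012),((442,211),.012)):
  P=wpx('w1',*uv,z);print(P)
"
```

```text
[ 0.44034114 -0.23836954  0.02      ]
[ 0.48860838 -0.3113789   0.012     ]
[ 0.52322631 -0.38940601  0.012     ]
```

View pics/w1c.png

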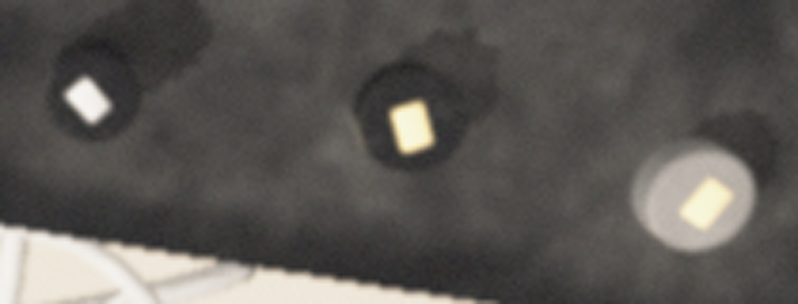

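The left mount is the tall one: it is smaller across and has the longer shadow. I'll descend on it.

{"op": "servo_tool", "data": {
  "deltas": [
    [[1,0.1,0.1,4,0],[1,0,0,4,0],[1,0,0,4,0],[1,0,0,3.0,0],[1,0,0,2.0,0]]
  ]
}}

```text
time: 2.23
tcp_pos: [0.4374, -0.2432, 0.0323]
eef_rot: [-0.0, 0.941, 0.337, -0.001]
force: [-1.2, -0.6, -1.0]
opening: 0.0854
finger_force: 0.0
```

{"op": "servo_tool", "data": {
  "deltas": [
    [[1,0,0,1.5,0],[1,0,0,0.8,0],[1,0,0,0.3,0],[1,0,0,0,0],[1,0,0,0,0]]
  ]
}}

```text
time: 2.65
tcp_pos: [0.4389, -0.2427, 0.0092]
eef_rot: [0.001, 0.941, 0.338, 0.0]
force: [0.3, -0.0, -0.2]
opening: 0.0856
finger_force: 0.0
```

```bash
python3 -c "
from h import *
d=wrist('w2');print(d['p'])"
```

```text
[ 0.43894425 -0.24265294  0.00922418]
```

View pics/w2.png

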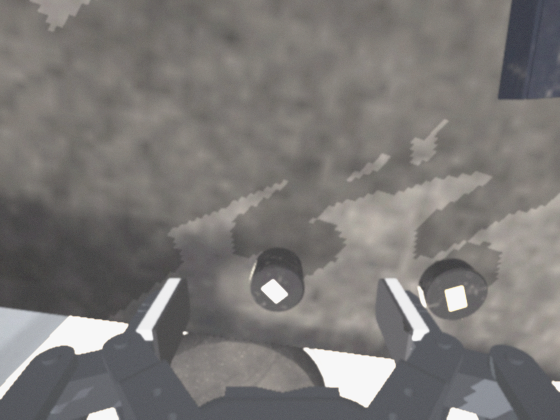

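The tall mount stands between the pads, with its top centre at about (278,286).

```bash
python3 -c "
from h import *
P=wpx('w2',278,286,.02);print(P,tool(P[:2]-[.43894,-.24265],np.radians(39.5)))
P=wpx('w2',453,292,.012);print(P)"
```

```text
[ 0.44015658 -0.23873311  0.02      ] [ 0.34 -0.22]
[ 0.48836563 -0.31048793  0.012     ]
```

{"op": "servo_tool", "data": {
  "deltas": [
    [[1,0.3,-0.2,0.1,0],[1,0,0,0.0,0],[0,0,0,0,0],[0,0,0,0,0],[0,0,0,0,0]]
  ]
}}

```text
time: 3.12
tcp_pos: [0.4396, -0.2385, 0.0075]
eef_rot: [0.0, 0.941, 0.338, 0.0]
force: [0.3, 0.2, -0.2]
opening: 0.052
finger_force: 0.0
```

{"op": "servo_tool", "data": {
  "deltas": [
    [[0,0,0,0,0],[0,0,0,0,0],[0,0,0,0,0],[0,0,0,0,0],[0,0,0,0,0]]
  ]
}}

```text
time: 3.53
tcp_pos: [0.4395, -0.2385, 0.0076]
eef_rot: [0.0, 0.941, 0.338, 0.0]
force: [-0.7, 0.7, 6.1]
opening: 0.0226
finger_force: 58.5
```

{"op": "servo_tool", "data": {
  "deltas": [
    [[0,0,0,-1,0],[0,0,0,-3,0],[0,0,0,-3,0],[0,1.5,-0.4,-3,0],[0,2.5,-0.7,-1.3,0]]
  ]
}}

```text
time: 3.95
tcp_pos: [0.463, -0.2071, 0.1242]
eef_rot: [0.002, 0.942, 0.336, 0.001]
force: [1.8, -0.3, -0.7]
opening: 0.0228
finger_force: 58.9
```

{"op": "servo_tool", "data": {
  "deltas": [
    [[0,3,-0.8,0,0],[0,3,-0.8,0,0],[0,3,-0.8,0,0],[0,3,-0.8,0,0],[0,3,-0.8,0,0]]
  ]
}}

```text
time: 4.37
tcp_pos: [0.5541, -0.0769, 0.121]
eef_rot: [0.0, 0.941, 0.338, 0.0]
force: [0.4, -0.5, -0.6]
opening: 0.0224
finger_force: 58.9
```

{"op": "servo_tool", "data": {
  "deltas": [
    [[0,2,-0.6,0,0],[0,1.0,-0.4,0,0],[0,0,0,0,0],[0,0,0,0,0],[0,0,0,0,0]]
  ]
}}

```text
time: 4.78
tcp_pos: [0.5693, -0.0535, 0.1203]
eef_rot: [0.0, 0.941, 0.337, -0.001]
force: [-0.2, 0.0, 0.1]
opening: 0.0223
finger_force: 58.9
```

```bash
python3 -c "
from h import *
d=wrist('w3');print(d['p'],d['q'])
f=cv2.imread('pics/w3.png');cv2.imwrite('pics/w3b.png',cv2.resize(f,(800,600),interpolation=cv2.INTER_CUBIC))"
```

```text
[ 0.56929639 -0.05345158  0.12032998] [ 3.54183817e-04  9.41471039e-01  3.37092960e-01 -7.02237067e-04]
```

View pics/w3b.png

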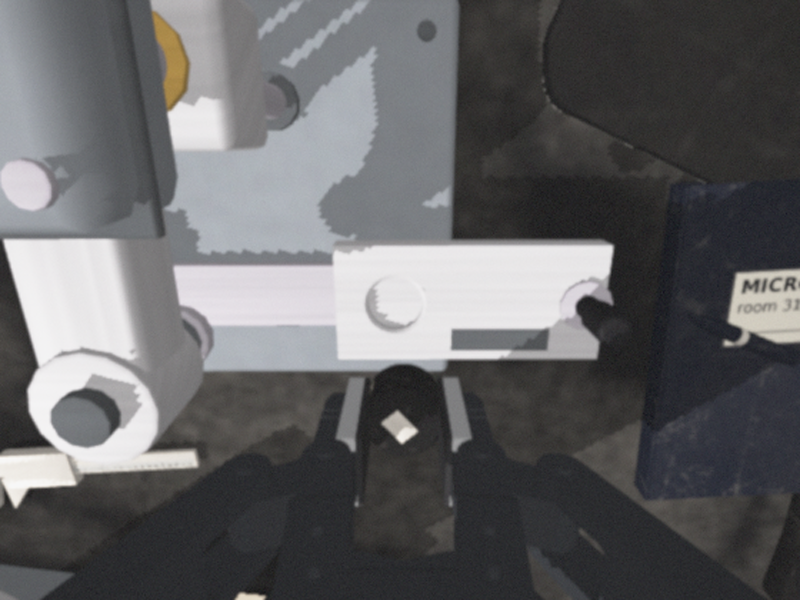

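Read in the 800×600 view, the pocket rim is centred at (396,304), the tray knob base is at (586,300) with its top at (612,325), and the held mount's top centre is at about (405,419).

```bash
python3 -c "
from h import *
y=np.radians(39.5);t=np.array([.5693,-.05345])
def g(u,v,z):
  P=wpx('w3',u*.7,v*.7,z);print((u,v),P.round(4),tool(P[:2]-t,y));return P
p=g(396,304,.04);m=g(405,419,.1328)
g(612,325,.078);g(586,300,.04);a=g(335,243,.04);b=g(612,241,.04);print('yaw',np.degrees(np.arctan2(*(a-b)[:2][::-1]))-90)
g(335,359,.04);g(598,359,.04)
"
```

```text
(396, 304) [ 0.5726 -0.0457  0.04  ] [ 0.75 -0.39]
(405, 419) [ 0.57   -0.0533  0.1328] [0.06 0.03]
(612, 325) [ 0.6339 -0.1145  0.078 ] [1.11 8.82]
(586, 300) [ 0.6346 -0.118   0.04  ] [0.94 9.13]
(335, 243) [ 0.5781 -0.0034  0.04  ] [ 3.86 -3.3 ]
(612, 241) [ 0.6633 -0.1057  0.04  ] [ 3.93 10.01]
yaw 39.79410637902782
(335, 359) [ 0.5286 -0.0402  0.04  ] [-2.3  -3.61]
(598, 359) [ 0.616  -0.1467  0.04  ] [-2.33 10.17]
```

{"op": "servo_tool", "data": {
  "deltas": [
    [[0,0.4,-0.2,1.5,0],[0,0.4,-0.2,2,0],[0,0,0,2,0],[0,0,0,1,0],[0,0,0,0.2,0]]
  ]
}}

```text
time: 5.25
tcp_pos: [0.5723, -0.0446, 0.0516]
eef_rot: [-0.0, 0.941, 0.337, -0.002]
force: [-1.1, -0.0, -0.3]
opening: 0.0225
finger_force: 58.9
```

{"op": "servo_tool", "data": {
  "deltas": [
    [[0,0,0,0,0],[0,0,0,0,0],[0,0,0,0,0]]
  ]
}}

```text
time: 5.5
tcp_pos: [0.5746, -0.0437, 0.0544]
eef_rot: [0.0, 0.941, 0.338, 0.001]
force: [0.4, 0.2, 0.4]
opening: 0.0227
finger_force: 58.9
```

```bash
python3 -c "
from h import *
d=wrist('w4');print(d['p'],d['q'])
f=cv2.imread('pics/w4.png');cv2.imwrite('pics/w4b.png',cv2.resize(f[190:350,180:390],None,fx=3.7,fy=3.7,interpolation=cv2.INTER_CUBIC))"
```

```text
[ 0.57463617 -0.04367773  0.05436249] [3.36495903e-04 9.41247112e-01 3.37717722e-01 7.07568590e-04]
```

View pics/w4b.png

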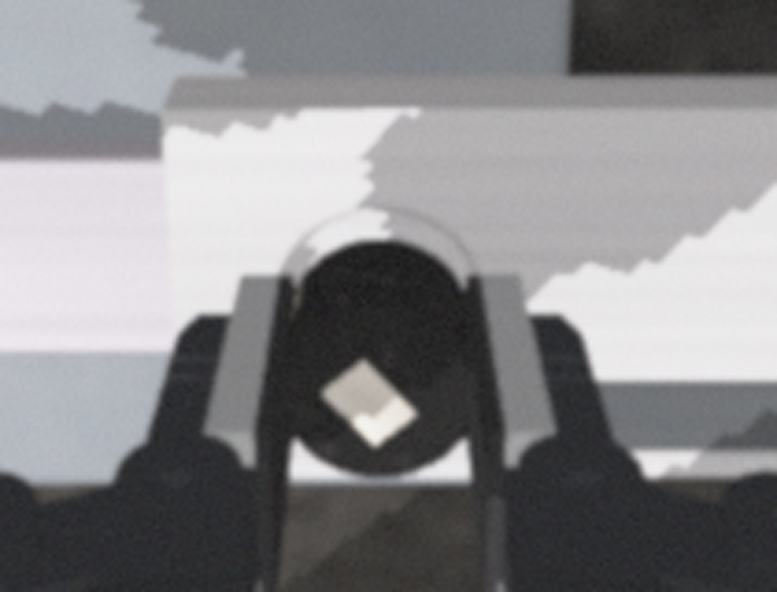

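The rim's outer arc tops out at crop (380,208), spanning x 283–477. The mount's lower edge tops out at (383,240). They are laterally aligned, and I'll compute the fore-aft offset.

```bash
python3 -c "
from h import *
y=np.radians(39.5);t=np.array([.57464,-.04368])
def g(u,v,z):
  P=wpx('w4',(u+.5)/3.7-.5+180,(v+.5)/3.7-.5+190,z);print((u,v),P.round(4),tool(P[:2]-t,y));return P
g(380,208,.04);g(283,290,.04);g(477,290,.04);g(383,240,.0469);g(383,472,.0669);g(380,107,.04);g(380,482,.04)
"
```

```text
(380, 208) [ 0.5838 -0.0358  0.04  ] [ 1.21 -0.02]
(283, 290) [ 0.5648 -0.0332  0.04  ] [-0.09 -1.43]
(477, 290) [ 0.5827 -0.055   0.04  ] [-0.1   1.39]
(383, 240) [ 0.5828 -0.0372  0.0469] [1.05 0.02]
(383, 472) [ 0.5652 -0.0516  0.0669] [-1.24  0.01]
(380, 107) [ 0.5956 -0.0261  0.04  ] [ 2.73 -0.02]
(380, 482) [ 0.5481 -0.0652  0.04  ] [-3.42 -0.03]
```

{"op": "servo_tool", "data": {
  "deltas": [
    [[0,-0.2,0,0.3,0],[0,0,0,0,0],[0,0,0,0.3,0],[0,0,0,0.2,0],[0,0,0,0,0]]
  ]
}}

```text
time: 5.97
tcp_pos: [0.5723, -0.0444, 0.0448]
eef_rot: [-0.0, 0.941, 0.338, -0.0]
force: [-0.2, 0.1, -0.7]
opening: 0.0224
finger_force: 58.9
```

{"op": "servo_tool", "data": {
  "deltas": [
    [[0,0,0,0.2,0],[0,0,0,0,0],[0,0,0,0,0]]
  ]
}}

```text
time: 6.22
tcp_pos: [0.5725, -0.0444, 0.0431]
eef_rot: [-0.0, 0.941, 0.338, -0.0]
force: [-0.9, -0.5, -0.3]
opening: 0.0223
finger_force: 58.9
```

{"op": "servo_tool", "data": {
  "deltas": [
    [[0,0,0,0.1,0],[0,0,0,0,0],[0.45,0,0,0,0],[0.45,0,0,0,0],[0.45,0,0,0,0]]
  ]
}}

```text
time: 6.63
tcp_pos: [0.5725, -0.0445, 0.0423]
eef_rot: [0.0, 0.941, 0.338, 0.0]
force: [-0.3, 0.6, -0.4]
opening: 0.0383
finger_force: 0.0
```

{"op": "servo_tool", "data": {
  "deltas": [
    [[0.6,0,0,0,0],[0.6,0,0,-2,0],[0.6,0,0,-3,0],[0.6,0,0,-3,0],[0.6,0,0,0,0]]
  ]
}}

```text
time: 7.05
tcp_pos: [0.5754, -0.0445, 0.1274]
eef_rot: [0.001, 0.941, 0.338, 0.004]
force: [2.4, 0.1, -0.9]
opening: 0.0513
finger_force: 0.0
```

```bash
python3 -c "
from h import *
d=wrist('w5');print(d['p'],d['q'])
f=cv2.imread('pics/w5.png');cv2.imwrite('pics/w5b.png',cv2.resize(f[120:330,200:480],None,fx=2.8,fy=2.8,interpolation=cv2.INTER_CUBIC))"
```

```text
[ 0.57537801 -0.04454394  0.1274076 ] [0.00136514 0.94116712 0.33791955 0.00360085]
```

View pics/w5b.png

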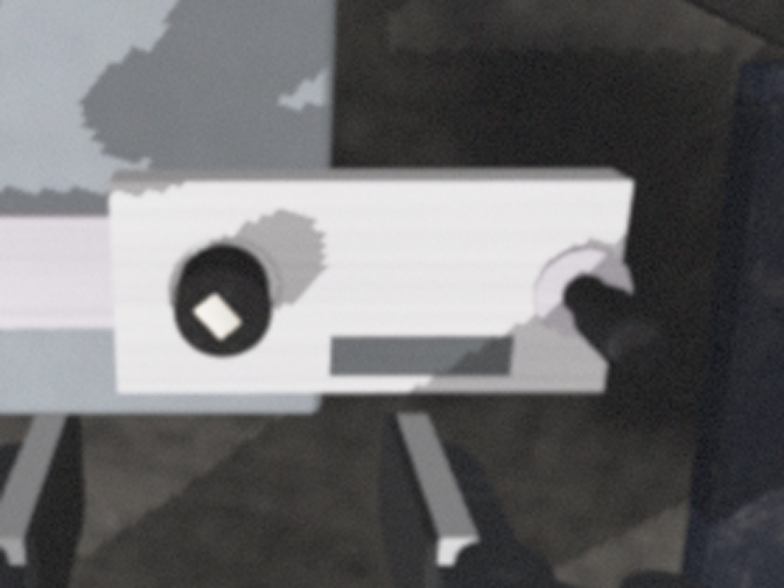

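The mount is seated in the pocket, with its top at crop (222,315). The tray knob base is at about (590,290) and its top at about (630,335). I'll go to the tray knob now.

{"op": "servo_tool", "data": {
  "deltas": [
    [[0.6,0,3,0,0],[0.6,0,3,0,0],[0.6,0,2.5,0,0],[0.6,0,1,1,0],[0.6,0,0,1.5,0]]
  ]
}}

```text
time: 7.52
tcp_pos: [0.6346, -0.1209, 0.0968]
eef_rot: [0.001, 0.942, 0.336, 0.001]
force: [1.0, 0.7, -0.3]
opening: 0.0515
finger_force: 0.0
```

{"op": "servo_tool", "data": {
  "deltas": [
    [[0.6,0,0,2,0],[0.6,0,0,1.5,0],[0.6,0,0,1,0],[0.6,0,0,0,0],[0.6,0,0,0,0]]
  ]
}}

```text
time: 7.93
tcp_pos: [0.6324, -0.1174, 0.0516]
eef_rot: [-0.0, 0.941, 0.338, -0.001]
force: [-0.4, 0.3, -0.1]
opening: 0.0514
finger_force: 0.0
```

{"op": "servo_tool", "data": {
  "deltas": [
    [[0.25,0,0,0,0],[0.25,0,0,0,0],[0.2,0,0,0,0],[0,0,0,0,0],[0,0,0,0,0]]
  ]
}}

```text
time: 8.35
tcp_pos: [0.6336, -0.1179, 0.0534]
eef_rot: [0.0, 0.941, 0.338, 0.001]
force: [-0.9, -0.9, 7.0]
opening: 0.0136
finger_force: 58.7
```

{"op": "servo_tool", "data": {
  "deltas": [
    [[0,0,0,0,0],[0,0,0,0,0],[0,0,0,0,0]]
  ]
}}

```text
time: 8.6
tcp_pos: [0.6336, -0.1179, 0.0534]
eef_rot: [0.0, 0.941, 0.338, 0.001]
force: [-1.4, 0.3, 6.7]
opening: 0.0135
finger_force: 58.7
```

{"op": "servo_tool", "data": {
  "deltas": [
    [[0,0,-0.3,0,0],[0,0,-0.5,0,0],[0,0,-0.7,0,0],[0,0,-0.7,0,0],[0,0,-0.8,0,0]]
  ]
}}

```text
time: 9.02
tcp_pos: [0.615, -0.0953, 0.0534]
eef_rot: [0.001, 0.941, 0.338, 0.001]
force: [1.0, -2.2, 5.6]
opening: 0.0142
finger_force: 58.9
```

{"op": "servo_tool", "data": {
  "deltas": [
    [[0,0,-0.8,0,0],[0,0,-0.8,0,0],[0,0,-0.8,0,0],[0,0,-0.8,0,0],[0,0,-0.8,0,0]]
  ]
}}

```text
time: 9.43
tcp_pos: [0.5893, -0.0642, 0.0534]
eef_rot: [0.001, 0.941, 0.338, 0.001]
force: [1.6, -1.9, 6.1]
opening: 0.0141
finger_force: 58.9
```

{"op": "servo_tool", "data": {
  "deltas": [
    [[0,0,-0.7,0,0],[0,0,-0.6,0,0],[0,0,-0.4,0,0],[0,0,-0.3,0,0],[0,0,0,0,0]]
  ]
}}

```text
time: 9.85
tcp_pos: [0.5765, -0.0486, 0.0533]
eef_rot: [0.001, 0.941, 0.338, 0.001]
force: [0.3, -1.3, 7.3]
opening: 0.0142
finger_force: 59.5
```

{"op": "servo_tool", "data": {
  "deltas": [
    [[0,0,-0.2,0,0],[0,0,-0.15,0,0],[0,0,-0.15,0,0],[0,0,-0.1,0,0],[0,0,0,0,0]]
  ]
}}

```text
time: 10.27
tcp_pos: [0.5764, -0.0484, 0.0535]
eef_rot: [0.004, 0.942, 0.336, 0.004]
force: [13.0, -15.1, -4.2]
opening: 0.0137
finger_force: 58.8
```

{"op": "servo_tool", "data": {
  "deltas": [
    [[0,0,-0.1,0,0],[0,0,-0.1,0,0],[0,0,0,0,0]]
  ]
}}

```text
time: 10.52
tcp_pos: [0.5764, -0.0483, 0.0536]
eef_rot: [0.005, 0.942, 0.336, 0.004]
force: [18.4, -19.2, -8.8]
opening: 0.0141
finger_force: 58.8
```

```bash
python3 -c "
from h import *
from workcell import arm
s=arm.read_state();r=rot(s['eef_rot']);print(r.inv().apply(s['force']),r.inv().apply(s['ft_torque']),s['finger_force'],r.as_matrix().round(4))"
```

```text
[ 2.04097287 26.4308711   9.1589152 ] [-5.40553403  0.14226575 -0.1077746 ] 58.75122959492728 [[ 0.7745  0.6324  0.0113]
 [ 0.6325 -0.7745 -0.0058]
 [ 0.0051  0.0117 -0.9999]]
```

```bash
python3 -c "
from h import *
y=np.radians(39.5);t=np.array([.5693,-.05345])
def g(n,u,v,z,t):
  P=wpx(n,u,v,z);print((u,v),P.round(4),tool(P[:2]-t,y))
s=.7
g('w3',396*s,304*s,.04,t);g('w3',458*s,100*s,.018,t);g('w3',447*s,370*s,.018,t);g('w3',453*s,236*s,.018,t)
t=np.array([.57538,-.04454]);k=2.8
g('w5',200+333/k,120+100/k,.018,t);g('w5',200+320/k,120+411/k,.018,t);g('w5',200+226/k,120+290/k,.04,t)
"
```

```text
(277.2, 212.79999999999998) [ 0.5726 -0.0457  0.04  ] [ 0.75 -0.39]
(320.59999999999997, 70.0) [ 0.6657 -0.0079  0.018 ] [10.34  2.62]
(312.9, 259.0) [ 0.5537 -0.0987  0.018 ] [-4.08  2.5 ]
(317.09999999999997, 165.2) [ 0.6148 -0.0496  0.018 ] [3.76 2.6 ]
(318.92857142857144, 155.71428571428572) [ 0.6276 -0.0382  0.018 ] [4.43 2.84]
(314.2857142857143, 266.78571428571433) [ 0.5538 -0.0984  0.018 ] [-5.09  2.78]
(280.7142857142857, 223.57142857142858) [ 0.5725 -0.0456  0.04  ] [-0.29 -0.1 ]
```

The base edge to pocket distance of about 29 mm shows the tray started about 4.5 mm in. With the 90 mm of travel and the hard stop, it is home. I'll release and retreat, then plan the crank.

{"op": "servo_tool", "data": {
  "deltas": [
    [[0,0,0.3,0,0],[0.6,0,0,0,0],[0.6,0,0,0,0],[0.6,0,0,0,0],[0.6,0,0,0,0]]
  ]
}}

```text
time: 10.93
tcp_pos: [0.572, -0.0438, 0.0522]
eef_rot: [-0.0, 0.941, 0.338, -0.0]
force: [-0.2, -0.2, -0.8]
opening: 0.0511
finger_force: 0.0
```

{"op": "servo_tool", "data": {
  "deltas": [
    [[0.6,0,0.3,-1,0],[0.6,0,0,-3,0],[0.6,-1,1,-3,0],[0.6,-1,1,-3,0],[0.6,0,0,-3,0]]
  ]
}}

```text
time: 11.35
tcp_pos: [0.5706, -0.0777, 0.1835]
eef_rot: [0.0, 0.942, 0.337, -0.001]
force: [1.4, -0.7, -0.7]
opening: 0.0511
finger_force: 0.0
```

```bash
python3 -c "
from h import *
from workcell import arm
for z in (.25,.4,.5):print(z,px('top',237*.7,75*.7,z))
for z in (.05,.15):print(z,px('top',290*.7,187*.7,z))
for uv in((162,96),(168,99)):print('knob',px('top',*c1(*uv),.254)+[.001,.003,0])
print(arm.read_state()['joints'])
"
```

```text
0.25 [0.86318631 0.09442429 0.25      ]
0.4 [0.78319499 0.05708527 0.4       ]
0.5 [0.72986745 0.03219259 0.5       ]
0.05 [0.76180616 0.04709904 0.05      ]
0.15 [0.72820213 0.03141327 0.15      ]
knob [0.63771078 0.07826181 0.254     ]
knob [0.6364715  0.07587142 0.254     ]
[ 0.15158603  0.47682063 -0.14759799  1.76607172  0.0877378   0.90628335
 -0.91746355]
```

{"op": "servo_tool", "data": {
  "deltas": [
    [[0.7,0,0,-3.5,-6.7],[0.7,0,0,-3.5,-6.7],[0.7,0,0,-3.5,-6.7],[0.7,0,0,-1,-6.7],[0.7,0,0,0,-6.7]]
  ]
}}

```text
time: 11.77
tcp_pos: [0.5729, -0.0744, 0.3011]
eef_rot: [0.002, 0.802, 0.597, 0.002]
force: [-0.2, -0.3, -0.3]
opening: 0.0595
finger_force: 0.0
```

{"op": "servo_tool", "data": {
  "deltas": [
    [[0.7,0,0,0,-6.7],[0.7,0,0,0,-6.7],[0.7,0,0,0,-6.7],[0.7,0,0,0,-6.7],[0.7,0,0,0,0]]
  ]
}}

```text
time: 12.18
tcp_pos: [0.5713, -0.0746, 0.2971]
eef_rot: [-0.0, 0.642, 0.767, -0.0]
force: [0.2, -0.3, -0.1]
opening: 0.0596
finger_force: 0.0
```

```bash
python3 -c "
from h import *
from workcell import arm
s=arm.read_state();M=rot(s['eef_rot']).as_matrix();p=np.array(s['tcp_pos']);print(p,M.round(3),np.degrees(np.arctan2(M[1,0],M[0,0])),s['joints'])
print(100*M.T@(np.array([.6383,.0769,.30])-p))
"
```

```text
[ 0.57128625 -0.07459847  0.29708254] [[-0.177  0.984 -0.001]
 [ 0.984  0.177  0.   ]
 [ 0.    -0.001 -1.   ]] 100.1662720122152 [ 0.32661361  0.39494073 -0.41244644  1.59237412  0.16655182  1.19001235
  0.05770569]
[13.72927994  9.26998625 -0.29261195]
```

{"op": "servo_tool", "data": {
  "deltas": [
    [[0.8,2.7,1.8,0,0],[0.8,2.7,1.8,0,0],[0.8,2.7,1.8,0,0],[0.8,2.7,1.8,0,0],[0.8,1.9,1.3,0,0]]
  ]
}}

```text
time: 12.6
tcp_pos: [0.634, 0.0684, 0.2971]
eef_rot: [-0.001, 0.645, 0.764, 0.0]
force: [0.2, -0.6, -1.1]
opening: 0.0683
finger_force: 0.0
```

{"op": "servo_tool", "data": {
  "deltas": [
    [[0.8,1.0,0.8,0,0],[0.8,0,0,0,0],[0.8,0,0,0,0],[0.8,0,0,0,0]]
  ]
}}

```text
time: 12.93
tcp_pos: [0.6397, 0.074, 0.2972]
eef_rot: [0.0, 0.645, 0.764, -0.001]
force: [-0.4, -0.5, 0.5]
opening: 0.0685
finger_force: 0.0
```

```bash
python3 -c "
from h import *
d=wrist('w6');print(d['p'],d['q']);import pickle
# predicted pixel of knob mid/top and a coarse darkness map around it
r=rot(d['q'])
def pr(X):
  c=d['H'][:3,:3].T@(r.inv().apply(np.array(X)-d['p'])-d['H'][:3,3]);return c[:2]/c[2]*d['f']+[d['cx'],d['cy']]
print(pr([.6383,.0769,.254]),pr([.6383,.0769,.216]),pr([.589,.0852,.235]))
g=cv2.cvtColor(cv2.imread('pics/w6.png'),cv2.COLOR_BGR2GRAY)
for v in range(120,420,10):print(v,' '.join('%3d'%g[v,u] for u in range(130,430,10)))
"
```

```text
[0.63971921 0.07397387 0.29720479] [ 2.78051448e-04  6.45131303e-01  7.64071386e-01 -6.63789953e-04]
[280.49488355 239.3997701 ] [280.81449323 218.21604938] [208.45415417 204.57540647]
120  60  55  49  53  46 172 155 205 233 123 156 188 189 189  65  97  85  89  82  89  90  76  80  82  68  71  65  62  65  69
130  66  63  50  59 187 189 197 193 191 168 106 110 188 186 147  67  96  93  94  94  88  80  76  80  67  72  70  64  65  71
140  73  78 191 145 208 193 190 191 189 186 141  97 136 148 187  60  77  88  86  79  83  79  82  66  61  57  70  67  70  75
150 111 209 138 194 192 193 191 192 187 190 182 117 110 141 136 130  60  80  75  78  67  78  78  63  58  63  65  69  76  79
160 178 188 224 191 190 187 190 190 190 190 189 164  92 134 164 139  66  61  56  65  46  54  62  63  60  60  62  74  79  75
170 183 194 185 167 189 190 188 221 238 234 201 184 133 111 137 134 155  47  43  43  49  47  52  53  63  64  65  68  64  62
180  79 182 176 239 196 191 191 244 216 140 213 167 178 108 133 150 140  97  39  35  47  43  53  46  70  75  66  73  64  66
190  85  99 237 236 244 188 195 233 200 230 143
[... 2104 characters left out ...]
  63  60  61  60  54 172 218 216 194  46  49  48  49  44  51  58  58  46  48  45
370  54  56  59  58  51  56  58  86  68  57  53  53  59  56  62  36 246 229 155  45  50  43  48  45  55  51  59  56  55  48
380  54  58  54  59  56  67  52  57  79  61  59  55  60  59  65  51  59  56  54  50  62  63  51  51  56  55  75  59  55  50
390  56  54  67  56  53  54  58  51  72  65  45  44  47  44  50  53  53  55  50  56  49  46  53  53  58  55  55  57  54  52
400 227 214  63  56  56  55  57  57  54  44  44  42  44  45  44  43  47  45  54  54  51  49  46  54  56  59  55  57  54 187
410 227 226  61  49  57  52  71  55  56  47  44  47  50  47  46  49  47  48  45  55  58  53  55  54  56  54  54  52  51 188
```

{"op": "servo_tool", "data": {
  "deltas": [
    [[0.8,0.3,-0.1,2,0],[0.8,0,0,2,0],[0.8,0,0,2,0],[0.8,0,0,1.2,0],[0.8,0,0,0,0]]
  ]
}}

```text
time: 13.4
tcp_pos: [0.637, 0.0763, 0.2228]
eef_rot: [-0.001, 0.645, 0.764, -0.002]
force: [-0.4, 0.1, 0.5]
opening: 0.0682
finger_force: 0.0
```

{"op": "servo_tool", "data": {
  "deltas": [
    [[0.4,0,0,0,0],[0.4,0,0,0,0],[0.4,0,0,0,0],[0.3,0,0,0,0],[0.3,0,0,0,0]]
  ]
}}

```text
time: 13.82
tcp_pos: [0.6388, 0.0787, 0.2261]
eef_rot: [0.0, 0.644, 0.765, 0.0]
force: [1.0, 0.5, -0.9]
opening: 0.0254
finger_force: 0.0
```

{"op": "servo_tool", "data": {
  "deltas": [
    [[0,0,0,0,0],[0,0,0,0,0],[0,0,0,0,0]]
  ]
}}

```text
time: 14.07
tcp_pos: [0.6377, 0.0784, 0.2263]
eef_rot: [-0.0, 0.644, 0.765, -0.001]
force: [-6.2, -1.3, 8.3]
opening: 0.0197
finger_force: 58.6
```

```bash
cat >> h.py <<'E'
def rows(a0,step,n,r=.05):
    a=np.radians(a0+step*np.arange(n+1));P=100*r*np.c_[np.cos(a),np.sin(a)];d=np.diff(np.round(P,2),axis=0)
    return [[0,round(x,2)+0,round(y,2)+0,0,0] for x,y in d]
C=np.array([.589,.0852])
def ang(p): # tool-frame angle
    d=np.array(p[:2])-C;return 99.8-np.degrees(np.arctan2(d[1],d[0])),1000*np.hypot(*d)
E
python3 -c "
from h import *
print(ang([.6377,.0784]))
R=rows(108,10,36)
for i in range(0,36,5):print(108+10*i,R[i:i+5])"
```

```text
(np.float64(107.74883934811866), np.float64(49.172451637070196))
108 [[0, np.float64(-0.8), np.float64(-0.35), 0, 0], [0, np.float64(-0.73), np.float64(-0.47), 0, 0], [0, np.float64(-0.64), np.float64(-0.59), 0, 0], [0, np.float64(-0.52), np.float64(-0.7), 0, 0], [0, np.float64(-0.4), np.float64(-0.78), 0, 0]]
158 [[0, np.float64(-0.25), np.float64(-0.83), 0, 0], [0, np.float64(-0.11), np.float64(-0.87), 0, 0], [0, np.float64(0.05), np.float64(-0.87), 0, 0], [0, np.float64(0.19), np.float64(-0.85), 0, 0], [0, np.float64(0.35), np.float64(-0.8), 0, 0]]
208 [[0, np.float64(0.47), np.float64(-0.73), 0, 0], [0, np.float64(0.59), np.float64(-0.64), 0, 0], [0, np.float64(0.7), np.float64(-0.52), 0, 0], [0, np.float64(0.78), np.float64(-0.4), 0, 0], [0, np.float64(0.83), np.float64(-0.25), 0, 0]]
258 [[0, np.float64(0.87), np.float64(-0.11), 0, 0], [0, np.float64(0.87), np.float64(0.05), 0, 0], [0, np.float64(0.85), np.float64(0.19), 0, 0], [0, np.float64(0.8), np.float64(0.35), 0, 0], [0, np.float64(0.73), np.float64(0.47), 0, 0]]
308 [[0, np.float64(0.64), np.float64(0.59), 0, 0], [0, np.float64(0.52), np.float64(0.7), 0, 0], [0, np.float64(0.4), np.float64(0.78), 0, 0], [0, np.float64(0.25), np.float64(0.83), 0, 0], [0, np.float64(0.11), np.float64(0.87), 0, 0]]
358 [[0, np.float64(-0.05), np.float64(0.87), 0, 0], [0, np.float64(-0.19), np.float64(0.85), 0, 0], [0, np.float64(-0.35), np.float64(0.8), 0, 0], [0, np.float64(-0.47), np.float64(0.73), 0, 0], [0, np.float64(-0.59), np.float64(0.64), 0, 0]]
408 [[0, np.float64(-0.7), np.float64(0.52), 0, 0], [0, np.float64(-0.78), np.float64(0.4), 0, 0], [0, np.float64(-0.83), np.float64(0.25), 0, 0], [0, np.float64(-0.87), np.float64(0.11), 0, 0], [0, np.float64(-0.87), np.float64(-0.05), 0, 0]]
458 [[0, np.float64(-0.85), np.float64(-0.19), 0, 0]]
```

{"op": "servo_tool", "data": {
  "deltas": [
    [[0,-0.8,-0.35,0,0],[0,-0.73,-0.47,0,0],[0,-0.64,-0.59,0,0],[0,-0.52,-0.7,0,0],[0,-0.4,-0.78,0,0]]
  ]
}}

```text
time: 14.48
tcp_pos: [0.6175, 0.0452, 0.2264]
eef_rot: [0.001, 0.644, 0.765, 0.003]
force: [6.6, 5.6, -1.7]
opening: 0.02
finger_force: 58.7
```

{"op": "servo_tool", "data": {
  "deltas": [
    [[0,-0.25,-0.83,0,0],[0,-0.11,-0.87,0,0],[0,0.05,-0.87,0,0],[0,0.19,-0.85,0,0],[0,0.35,-0.8,0,0]]
  ]
}}

```text
time: 14.9
tcp_pos: [0.5757, 0.0371, 0.2264]
eef_rot: [0.002, 0.645, 0.764, 0.002]
force: [8.0, -2.2, -0.0]
opening: 0.0199
finger_force: 58.8
```

{"op": "servo_tool", "data": {
  "deltas": [
    [[0,0.47,-0.73,0,0],[0,0.59,-0.64,0,0],[0,0.7,-0.52,0,0],[0,0.78,-0.4,0,0],[0,0.83,-0.25,0,0]]
  ]
}}

```text
time: 15.32
tcp_pos: [0.543, 0.064, 0.2263]
eef_rot: [0.002, 0.645, 0.764, -0.001]
force: [-1.6, -9.7, 8.0]
opening: 0.0201
finger_force: 59.7
```

{"op": "servo_tool", "data": {
  "deltas": [
    [[0,0.87,-0.11,0,0],[0,0.87,0.05,0,0],[0,0.85,0.19,0,0],[0,0.8,0.35,0,0],[0,0.73,0.47,0,0]]
  ]
}}

```text
time: 15.73
tcp_pos: [0.5434, 0.108, 0.2262]
eef_rot: [0.0, 0.644, 0.765, -0.002]
force: [-7.5, -5.6, 11.4]
opening: 0.0207
finger_force: 60.2
```

{"op": "servo_tool", "data": {
  "deltas": [
    [[0,0.64,0.59,0,0],[0,0.52,0.7,0,0],[0,0.4,0.78,0,0],[0,0.25,0.83,0,0],[0,0.11,0.87,0,0]]
  ]
}}

```text
time: 16.15
tcp_pos: [0.5776, 0.1346, 0.2262]
eef_rot: [-0.0, 0.644, 0.765, -0.001]
force: [-8.1, -4.0, 10.5]
opening: 0.0203
finger_force: 60.1
```

{"op": "servo_tool", "data": {
  "deltas": [
    [[0,-0.05,0.87,0,0],[0,-0.19,0.85,0,0],[0,-0.35,0.8,0,0],[0,-0.47,0.73,0,0],[0,-0.59,0.64,0,0]]
  ]
}}

```text
time: 16.57
tcp_pos: [0.6183, 0.1257, 0.2262]
eef_rot: [-0.001, 0.644, 0.765, -0.001]
force: [-11.8, -0.7, 11.1]
opening: 0.0199
finger_force: 60.3
```

{"op": "servo_tool", "data": {
  "deltas": [
    [[0,-0.7,0.52,0,0],[0,-0.78,0.4,0,0],[0,-0.83,0.25,0,0],[0,-0.87,0.11,0,0],[0,-0.87,-0.05,0,0]]
  ]
}}

```text
time: 16.98
tcp_pos: [0.6379, 0.0906, 0.2263]
eef_rot: [-0.002, 0.643, 0.766, 0.001]
force: [-5.5, 8.4, 5.2]
opening: 0.02
finger_force: 59.7
```

```bash
cat >> h.py <<'E'
import sys
def tang(p,f,C=np.array([.588,.0857])):
    d=np.array(p[:2])-C;u=d/np.hypot(*d);t=np.array([u[1],-u[0]]);f=np.array(f[:2])
    return dict(alpha=round(99.8-np.degrees(np.arctan2(d[1],d[0])),1)%360,r=round(1000*np.hypot(*d),1),drag=round(-f@t,2),rad=round(f@u,2))
E
python3 -c "
from h import *
from scipy.optimize import least_squares
P=np.array([[.6377,.0784],[.6175,.0452],[.5757,.0371],[.543,.064],[.5434,.108],[.5776,.1346],[.6183,.1257]])
print(least_squares(lambda q:np.hypot(*(P-q[:2]).T)-q[2],[.589,.085,.05]).x)
for p,f in zip(P[1:],[(6.6,5.6),(8,-2.2),(-1.6,-9.7),(-7.5,-5.6),(-8.1,-4),(-11.8,-.7)]):print(tang(p,f))
from workcell import arm
s=arm.read_state();print(s['tcp_pos'],s['force'],tang(s['tcp_pos'],s['force']))
R=rows(98,6,60)
for i in range(0,60,5):print(98+6*i,[[0,float(a[1]),float(a[2]),0,0] for a in R[i:i+5]])"
```

```text
[0.58815543 0.08566522 0.05006778]
{'alpha': np.float64(153.7), 'r': np.float64(50.1), 'drag': np.float64(8.63), 'rad': np.float64(-0.64)}
{'alpha': np.float64(204.0), 'r': np.float64(50.1), 'drag': np.float64(8.3), 'rad': np.float64(0.17)}
{'alpha': np.float64(254.1), 'r': np.float64(50.0), 'drag': np.float64(8.04), 'rad': np.float64(5.65)}
{'alpha': np.float64(306.4), 'r': np.float64(49.9), 'drag': np.float64(8.36), 'rad': np.float64(4.2)}
{'alpha': np.float64(357.8), 'r': np.float64(50.0), 'drag': np.float64(8.75), 'rad': np.float64(-2.23)}
{'alpha': np.float64(46.9), 'r': np.float64(50.2), 'drag': np.float64(8.98), 'rad': np.float64(-7.68)}
[0.63793813 0.09062275 0.22632252] [-5.52472205  8.43859261  5.22704172] {'alpha': np.float64(94.2), 'r': np.float64(50.2), 'drag': np.float64(8.94), 'rad': np.float64(-4.67)}
98 [[0, -0.51, -0.1, 0, 0], [0, -0.5, -0.15, 0, 0], [0, -0.48, -0.21, 0, 0], [0, -0.46, -0.25, 0, 0], [0, -0.43, -0.3, 0, 0]]
128 [[0, -0.39, -0.34, 0, 0], [0, -0.36, -0.39, 0, 0], [0, -0.32, -0.41, 0, 0], [0, -0.26, -0.45, 0, 0], [0, -0.23, -0.48, 0, 0]]
158 [[0, -0.17,
[... 515 characters left out ...]
 0.5, 0.15, 0, 0], [0, 0.48, 0.21, 0, 0], [0, 0.46, 0.25, 0, 0], [0, 0.43, 0.3, 0, 0]]
308 [[0, 0.39, 0.34, 0, 0], [0, 0.36, 0.39, 0, 0], [0, 0.32, 0.41, 0, 0], [0, 0.26, 0.45, 0, 0], [0, 0.23, 0.48, 0, 0]]
338 [[0, 0.17, 0.49, 0, 0], [0, 0.11, 0.51, 0, 0], [0, 0.07, 0.52, 0, 0], [0, 0.01, 0.52, 0, 0], [0, -0.05, 0.53, 0, 0]]
368 [[0, -0.1, 0.51, 0, 0], [0, -0.15, 0.5, 0, 0], [0, -0.21, 0.48, 0, 0], [0, -0.25, 0.46, 0, 0], [0, -0.3, 0.43, 0, 0]]
398 [[0, -0.34, 0.39, 0, 0], [0, -0.39, 0.36, 0, 0], [0, -0.41, 0.32, 0, 0], [0, -0.45, 0.26, 0, 0], [0, -0.48, 0.23, 0, 0]]
428 [[0, -0.49, 0.17, 0, 0], [0, -0.51, 0.11, 0, 0], [0, -0.52, 0.07, 0, 0], [0, -0.52, 0.01, 0, 0], [0, -0.53, -0.05, 0, 0]]
```

{"op": "servo_tool", "data": {
  "deltas": [
    [[0,-0.51,-0.1,0,0],[0,-0.5,-0.15,0,0],[0,-0.48,-0.21,0,0],[0,-0.46,-0.25,0,0],[0,-0.43,-0.3,0,0]]
  ]
}}

```text
time: 17.4
tcp_pos: [0.634, 0.0657, 0.2264]
eef_rot: [-0.0, 0.643, 0.766, 0.003]
force: [2.8, 8.6, 0.6]
opening: 0.0205
finger_force: 59.1
```

{"op": "servo_tool", "data": {
  "deltas": [
    [[0,-0.39,-0.34,0,0],[0,-0.36,-0.39,0,0],[0,-0.32,-0.41,0,0],[0,-0.26,-0.45,0,0],[0,-0.23,-0.48,0,0]]
  ]
}}

```text
time: 17.82
tcp_pos: [0.6175, 0.0452, 0.2265]
eef_rot: [0.001, 0.644, 0.765, 0.003]
force: [8.3, 5.0, -0.9]
opening: 0.0201
finger_force: 59.0
```

```bash
cat > t.py <<'E'
from h import *
from workcell import arm
s=arm.read_state();print(tang(s['tcp_pos'],s['force']))
E
python3 t.py
```

```text
{'alpha': np.float64(153.7), 'r': np.float64(50.1), 'drag': np.float64(9.71), 'rad': np.float64(0.85)}
```

{"op": "servo_tool", "data": {
  "deltas": [
    [[0,-0.17,-0.49,0,0],[0,-0.11,-0.51,0,0],[0,-0.07,-0.52,0,0],[0,-0.01,-0.52,0,0],[0,0.05,-0.53,0,0]]
  ]
}}

```text
time: 18.23
tcp_pos: [0.5931, 0.0359, 0.2265]
eef_rot: [0.002, 0.644, 0.765, 0.002]
force: [8.9, 0.1, -1.2]
opening: 0.0201
finger_force: 59.0
```

```bash
python3 t.py
```

```text
{'alpha': np.float64(183.9), 'r': np.float64(50.1), 'drag': np.float64(8.83), 'rad': np.float64(0.78)}
```

{"op": "servo_tool", "data": {
  "deltas": [
    [[0,0.1,-0.51,0,0],[0,0.15,-0.5,0,0],[0,0.21,-0.48,0,0],[0,0.25,-0.46,0,0],[0,0.3,-0.43,0,0]]
  ]
}}

```text
time: 18.65
tcp_pos: [0.5676, 0.04, 0.2264]
eef_rot: [0.003, 0.645, 0.764, 0.001]
force: [7.4, -5.4, 1.0]
opening: 0.0198
finger_force: 59.2
```

```bash
python3 t.py
```

```text
{'alpha': np.float64(213.8), 'r': np.float64(50.0), 'drag': np.float64(9.0), 'rad': np.float64(1.9)}
```

{"op": "servo_tool", "data": {
  "deltas": [
    [[0,0.34,-0.39,0,0],[0,0.39,-0.36,0,0],[0,0.41,-0.32,0,0],[0,0.45,-0.26,0,0],[0,0.48,-0.23,0,0]]
  ]
}}

```text
time: 19.07
tcp_pos: [0.5476, 0.0564, 0.2263]
eef_rot: [0.002, 0.645, 0.764, -0.001]
force: [1.5, -9.7, 6.7]
opening: 0.0199
finger_force: 59.8
```

```bash
python3 t.py
```

```text
{'alpha': np.float64(243.9), 'r': np.float64(49.9), 'drag': np.float64(8.71), 'rad': np.float64(4.46)}
```

{"op": "servo_tool", "data": {
  "deltas": [
    [[0,0.49,-0.17,0,0],[0,0.51,-0.11,0,0],[0,0.52,-0.07,0,0],[0,0.52,-0.01,0,0],[0,0.53,0.05,0,0]]
  ]
}}

```text
time: 19.48
tcp_pos: [0.5384, 0.0811, 0.2262]
eef_rot: [0.001, 0.645, 0.764, -0.002]
force: [-6.5, -10.4, 12.8]
opening: 0.0202
finger_force: 60.6
```

```bash
python3 t.py
```

```text
{'alpha': np.float64(274.5), 'r': np.float64(49.8), 'drag': np.float64(9.77), 'rad': np.float64(7.38)}
```

{"op": "servo_tool", "data": {
  "deltas": [
    [[0,0.51,0.1,0,0],[0,0.5,0.15,0,0],[0,0.48,0.21,0,0],[0,0.46,0.25,0,0],[0,0.43,0.3,0,0]]
  ]
}}

```text
time: 19.9
tcp_pos: [0.5431, 0.1074, 0.2262]
eef_rot: [0.0, 0.645, 0.765, -0.002]
force: [-11.1, -8.0, 14.0]
opening: 0.0201
finger_force: 60.8
```

```bash
python3 t.py
```

```text
{'alpha': np.float64(305.6), 'r': np.float64(49.8), 'drag': np.float64(12.02), 'rad': np.float64(6.48)}
```

Contact is felt at α≈258°, so the load is about 60 N now. I'll add about 25°.

{"op": "servo_tool", "data": {
  "deltas": [
    [[0,0.34,0.29,0,0],[0,0.31,0.32,0,0],[0,0.28,0.34,0,0],[0,0.25,0.37,0,0],[0,0.21,0.38,0,0]]
  ]
}}

```text
time: 20.32
tcp_pos: [0.5572, 0.1249, 0.2262]
eef_rot: [-0.0, 0.644, 0.765, -0.002]
force: [-11.7, -5.6, 13.4]
opening: 0.02
finger_force: 60.8
```

```bash
python3 t.py
```

```text
{'alpha': np.float64(331.6), 'r': np.float64(49.9), 'drag': np.float64(12.66), 'rad': np.float64(2.87)}
```

{"op": "servo_tool", "data": {
  "deltas": [
    [[0,0.14,0.27,0,0],[0,0.12,0.28,0,0]]
  ]
}}

```text
time: 20.48
tcp_pos: [0.5622, 0.1284, 0.2262]
eef_rot: [-0.0, 0.644, 0.765, -0.002]
force: [-12.4, -6.2, 13.7]
opening: 0.02
finger_force: 60.8
```

```bash
python3 t.py; python3 - <<'E'
from h import *
from workcell import arm
L=[]
for i in range(12):
    arm.capture("top");s=arm.read_state();d=tang(s['tcp_pos'],s['force']);L.append((d['alpha'],d['drag']))
print(np.round(L,2).tolist())
E
```

```text
{'alpha': np.float64(338.6), 'r': np.float64(49.9), 'drag': np.float64(13.83), 'rad': np.float64(1.09)}
[[339.3, 12.63], [339.2, 11.37], [339.2, 11.25], [339.3, 10.39], [339.2, 11.04], [339.2, 10.74], [339.2, 9.88], [339.2, 9.66], [339.2, 10.64], [339.2, 10.04], [339.2, 10.26], [339.2, 10.47]]
```

100 N is indicated both by the drag (+5.0 N) and by the angle (81° past contact, about 102 N). I'll relax the arm, release the knob and retreat.

{"op": "servo_tool", "data": {
  "deltas": [
    [[0,-0.03,-0.08,0,0],[0.5,0,0,0,0],[0.5,0,0,0,0],[0.5,0,0,0,0],[0.5,0,0,0,0]]
  ]
}}

```text
time: 21.5
tcp_pos: [0.5637, 0.1293, 0.2253]
eef_rot: [0.0, 0.644, 0.765, 0.0]
force: [-0.0, -1.1, 0.5]
opening: 0.0429
finger_force: 0.0
```

{"op": "servo_tool", "data": {
  "deltas": [
    [[0.5,0,0,-1,0],[0.5,0,0,-2,0],[0.5,0,0,-3,0],[0.5,0,0,-3,0],[0.5,0,0,0,0]]
  ]
}}

```text
time: 21.92
tcp_pos: [0.5656, 0.1304, 0.3217]
eef_rot: [0.002, 0.644, 0.765, 0.004]
force: [-0.1, 0.7, 0.1]
opening: 0.0425
finger_force: 0.0
```

{"op": "servo_tool", "data": {
  "deltas": [
    [[0.5,0,0,0,0],[0.5,0,0,0,0],[0.5,0,0,0,0]]
  ]
}}

```text
time: 22.17
tcp_pos: [0.5631, 0.1289, 0.3145]
eef_rot: [-0.0, 0.644, 0.765, -0.001]
force: [0.7, 0.2, 0.9]
opening: 0.0426
finger_force: 0.0
```

```bash
python3 -c "
from workcell import arm
print(arm.close_job())"
```

```text
the job is handed in; nothing more can be done
None
```

I handed the job in at about 22 s: the tall mount is in the pocket, the tray is against its stop, and the foot is clamped at about 100 N (estimated from crank drag and crank angle). The other two mounts were not touched, the arm is clear of everything, and no verdict came back.

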